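# Ready the cordless spindle sander

## Robot

A 6-joint arm with a two-finger parallel gripper is mounted at the origin on the work surface. World frame = base frame: x ahead of the robot, y to its left, z up, the work surface at z = 0. Lengths are in m, angles in rad, forces in N, time in s.
With the tool pointing down it reaches from about 0.375 to 0.925 m from the base axis. Payload 5.7 kg.
Tool frame: the origin (TCP) lies between the finger pads; the fingertips stand 22 mm ahead of it and the grasp point (between the pads) lies 3 mm ahead of it; z points along the fingers, y is the line along which they close (so a half turn about z gives the same grasp; the last joint's range is limited). The gripper opens to 88 mm and grips with 3 to 60 N. Pads are 20 mm wide; open, the fingers measure 115 mm over their backs; the gripper's body (75 mm by 178 mm) begins 61 mm behind the grasp point.
Start: joints at [1.025, 0.359, 1.51, -0, 1.272, -0.115], TCP at [0.251, 0.545, 0.245] pointing down, gripper open.
Joint ranges: [-2.97, 2.97], [-1.01, 2.36], [0.21, 2.38], [-0.96, 4.11], [0.2, 2.71], [-2.98, 2.98]. Speed limits (rad/s): [2.39, 2.39, 3.14, 3.14, 3.14, 3.14].

## Interface

Orientations are given as a 3x3 rotation matrix whose columns are the frame's x, y, z axes.
In Python, from station import telemetry, vision, bot gives the robot as it stands.
- The arm moves only by the shell command python3 -m pendant 'ROWS' [OPENING] [FORCE]. ROWS is text: rows parted by semicolons, each of 6 numbers parted by spaces: the shift along the world's x, y, z in m, then the turn, a rotation vector about the world's x, y, z in degrees. In form: x y z ax ay az; .... A call has 1 to 20 rows; each row is the pose to reach, as a shift and turn from the pose commanded when the call began; what a row does not reach only later rows make up. A row lasts 1/12 s, in which the tool goes at most 41.7 mm and 7.16 degrees, less where a joint would pass 70% of its speed; a pose out of reach is approached as far as the arm can. A call with a gripper value outside its range is refused whole. OPENING is the opening, from -1 (shut) to 1 (fully open), set as the call begins (- or left out, the last holds). The fingers move at their own pace and stop on an object; FORCE is the grip in N (left out, the last holds). Time passes only in rows, so rows that repeat a pose let the fingers close. It gives the time, the measured TCP pose, the force, the opening and the grip force at its end, in the units of the state.
- telemetry.get_state(): the state, without advancing time (a new reading comes with each control period).
- vision.grab_frame(name): name is "scene" or "side" or "wrist"; returns a dict with "img" (420x560x3 uint8, red, green, blue), "range_z" (420x560 float32, m along the optical axis (not along the pixel's ray), 0 where there is no reading), "K" (3x3 intrinsics, pixels), "R" (3x3) and "t" (3): a world point X has camera coordinates R X + t. Camera axes: x right, y down, z forward; pixel columns grow to the right and rows downward; lengths in m; the calibration is good to about 2 mm. The wrist camera is an equidistant fisheye: a pixel r from the principal point sees the ray r / f radians off the axis. A picture is of the moment at which its call begins.
- bot.sign_off(): hands the job in; it is judged then, once.
The state is a dict: "t": time; "qpos": joint angles; "joint_vel": joint speeds; "tau": joint torques, N m; "tcp_pos": TCP position; "orientation": TCP orientation; "wrist_force": force on the tool from outside, world axes, zero at the start; "torque": the same for the moment, N m; "finger_gap": opening from 0.0 (shut) to 1.0 (fully open); "grasp_force": force on a finger pad.
Only numpy, scipy, OpenCV 4.12 (cv2) and the standard library are available. Lean on these libraries where they do the work, as an engineer would, in place of code of your own. Each camera call takes 0.05 s, during which the arm holds its last target. There are 200 camera calls.

## Task

Get the cordless spindle sander ready and start it: first stack every abrasive ring lying on the bench onto its spindle, flat and fully down, then slide both battery packs nose first into the shoes of the dock, one in each, until each is fully home and its catch has popped up to hold it, and only then throw the sander's switch fully over to on. Let go of everything, and leave the other things on the bench where they are.

Things in the scene. Friction and masses are not known exactly. Their poses are not given: they have to be found in the camera images.
- dock: Battery dock fixed to the bench: grey deck 170 (x) x 204 (y) mm, surface 20 mm high, and a black housing 50 mm high, 30 deep at the +x end. Origin: centre of the deck's underside. Two shoes side by side, 104 mm apart in y. Packs slide in along +x, nose first, foot under the lips, 2 mm play each way, to the housing's face (x = 80 mm), the end stop. The deck is open from x = -85 to 0 mm.
- shoe_a (a point): Shoe a (at the dock's +y side): where the origin of a pack fully home lies, on the deck surface, 20 mm above the bench. Axes as the dock's. Its channel runs from 30 mm before to 45 mm past this point, 74 mm wide; yellow lips 60 mm apart cover its sides, undersides 10, tops 14 mm above the deck. Guides flare to about 86 mm at 53 mm before. A pack set 90 mm before stands clear on the open deck.
- shoe_b (a point): Shoe b (at the dock's -y side): where the origin of a pack fully home lies, on the deck surface, 20 mm above the bench. Axes as the dock's. Its channel runs from 30 mm before to 45 mm past this point, 74 mm wide; yellow lips 60 mm apart cover its sides, undersides 10, tops 14 mm above the deck. Guides flare to about 86 mm at 53 mm before. A pack set 90 mm before stands clear on the open deck.
- detent_a (a joint): Spring catch of shoe a: steel wedge, 24 mm wide, in mid-channel, peak 25 mm before point shoe_a. 0 = up (4 mm above the deck: shoe empty, or catch in a pack's groove); about 0.004 m = pressed down by a foot passing over. A push of some 4 to 10 N takes a pack over it; once up in the groove it resists light pulls. The slideways are slick.
- detent_b (a joint): Spring catch of shoe b: steel wedge, 24 mm wide, in mid-channel, peak 25 mm before point shoe_b. 0 = up (4 mm above the deck: shoe empty, or catch in a pack's groove); about 0.004 m = pressed down by a foot passing over. A push of some 4 to 10 N takes a pack over it; once up in the groove it resists light pulls. The slideways are slick.
- pack1: Battery pack, 0.5 kg, upright on the bench. Origin: centre of underside. Foot: black flange 90 (x) x 70 mm, 8 thick; on it the body, 84 x 52 mm, top at 56 mm. Grip across the 52 mm, fingertips 20 mm or more above the underside (to clear the dock's lips). +x = nose (orange band); red button on the tail. A groove for the catch crosses the underside 19.5 to 35 mm behind the origin.
- pack2: Battery pack, 0.5 kg, upright on the bench. Origin: centre of underside. Foot: black flange 90 (x) x 70 mm, 8 thick; on it the body, 84 x 52 mm, top at 56 mm. Grip across the 52 mm, fingertips 20 mm or more above the underside (to clear the dock's lips). +x = nose (orange band); red button on the tail. A groove for the catch crosses the underside 19.5 to 35 mm behind the origin.
- pack1_nose (a point): Middle of the lower front edge of pack1, at its nose, 45 mm ahead of its origin.
- pack2_nose (a point): The same point of pack2.
- sander: Cordless spindle sander fixed to the bench: green base 140 (x) x 240 (y) x 30 mm, its top 30 mm above the bench. Origin: centre of its underside. The spindle stands at y = -45 mm, the switch at y = +85 mm.
- spindle_base (a point): Foot of the upright steel spindle, on the sander's top. The spindle has diameter 24 and is 60 mm tall, its last 8 mm tapering to 12 mm diameter; three rings stack to 54 mm.
- spindle_tip (a point): Top of the spindle, on its axis.
- switch (a joint): Power switch of the sander, a toggle lever on a black block (70 x 50 x 25 mm) on the sander's top: 0 = off, leaning to the sander's -x (towards the robot); 1.0 rad = on, leaning to +x. It stays where it is left; about 1.5 N at the knob moves it. The hinge lies 52 mm above the bench.
- switch_tip (a point): Centre of the red ball knob (26 mm diameter) on the switch lever, 45 mm from the hinge.
- ring1: Abrasive ring, terracotta red-brown, outer diameter 66, bore 29, height 18 mm, 90 g, lying flat on the bench at the start. Origin: centre of its underside, z = its axis; both faces are alike. May be absent (two or three are there).
- ring2: Abrasive ring, terracotta red-brown, outer diameter 66, bore 29, height 18 mm, 90 g, lying flat on the bench at the start. Origin: centre of its underside, z = its axis; both faces are alike. May be absent (two or three are there).
- ring3: Abrasive ring, terracotta red-brown, outer diameter 66, bore 29, height 18 mm, 90 g, lying flat on the bench at the start. Origin: centre of its underside, z = its axis; both faces are alike. May be absent (two or three are there).
- jar: Bystander: glass jar with red lid, 64 mm diameter, 75 tall. Origin: centre of underside.
- tape_measure: Bystander: yellow tape measure, 65 x 60 x 32 mm. Origin: centre of underside.
- screwdriver: Bystander: blue screwdriver, 180 mm, lying. Origin: under its middle.
- spray_can: Bystander: blue can, 60 mm diameter, 150 tall. Origin: centre of underside.
- wrench: Bystander: steel wrench, 170 mm, lying. Origin: under its middle.
Things that resemble listed ones, but are neither listed nor needed, are in the scene too. Leave any yellow look-alike of the pack1 alone. Leave any green look-alike of the ring3 alone.

How it is judged:
On the way, in this order (a step that is already met when the one before it is completed fails the run):
1. all rings present are down on the spindle (horizontal distance between each of ring1, ring2, ring3 and spindle_base below 0.006 m and z of each of ring1, ring2, ring3 in the frame of spindle_base below 0.041 m and angle between each of ring1, ring2, ring3's own z axis and vertical below 0.12 rad), for 0.2 s.
2. both packs are home in the shoes, held by the catches (((x of pack1 in the frame of shoe_a between -0.005 and 0.004 m and y of pack1 in the frame of shoe_a between -0.005 and 0.005 m and z of pack1 in the frame of shoe_a between -0.004 and 0.004 m and x of pack1_nose in the frame of shoe_a above 0.03 m and value of joint detent_a below 0.002 m) or (x of pack1 in the frame of shoe_b between -0.005 and 0.004 m and y of pack1 in the frame of shoe_b between -0.005 and 0.005 m and z of pack1 in the frame of shoe_b between -0.004 and 0.004 m and x of pack1_nose in the frame of shoe_b above 0.03 m and value of joint detent_b below 0.002 m)) and ((x of pack2 in the frame of shoe_a between -0.005 and 0.004 m and y of pack2 in the frame of shoe_a between -0.005 and 0.005 m and z of pack2 in the frame of shoe_a between -0.004 and 0.004 m and x of pack2_nose in the frame of shoe_a above 0.03 m and value of joint detent_a below 0.002 m) or (x of pack2 in the frame of shoe_b between -0.005 and 0.004 m and y of pack2 in the frame of shoe_b between -0.005 and 0.005 m and z of pack2 in the frame of shoe_b between -0.004 and 0.004 m and x of pack2_nose in the frame of shoe_b above 0.03 m and value of joint detent_b below 0.002 m))), for 0.2 s.
3. the switch is on (value of joint switch above 0.85 rad), for 0.2 s.
At the end, for the whole second after the job is handed in: Every ring present on the spindle: within 6 mm of its axis, flat, underside at most 41 mm above the sander's top; both packs in a shoe each, nose first, within 4 mm of home, its catch up (below 2 mm); switch past 0.85 rad; rings and packs at rest (all of step 1 and all of step 2 and value of joint switch above 0.85 rad and linear speed of each of ring1, ring2, ring3, pack1, pack2 below 0.02 m/s); the robot touches nothing.
It fails at once if a bystander is moved by more than 40 mm (distance of any of jar, tape_measure, screwdriver, spray_can, wrench from where it was at the start of the episode above 0.04 m).
Of ring1, ring2, ring3 only 2 to 3 are there at a start; the rules pass over those that are not, and their reading is None.
At some moment in a run one of ring1, ring2, ring3, pack1, pack2 may be knocked a few centimetres aside while the robot is not near it.
Once in a run the grip may slacken for a moment while it holds something.
It also fails if it takes over 210 s, if anything falls off the work surface, if the arm or the gripper's body presses on something with over 40 N, if the wrist force passes 120 N, or if a joint passes its speed limit or range.

## Working session

There is one attempt and no reset: what is moved stays moved. The work goes in short steps, Python scripts to look and compute and a shell command to move; the robot and the scene stay as the last step left them, time stands still between calls to the robot, and variables do not carry over. Pictures are saved under pics/ and viewed, at most 14 in all, crops included, and the job is handed in when it is done.

```bash
ls; mkdir -p pics; cat > h.py <<'E'
import numpy as np, cv2
from station import telemetry, vision, bot
def grab(name, fn=None):
    f=vision.grab_frame(name)
    if fn: cv2.imwrite('pics/'+fn, f['img'][:,:,::-1]); np.savez('pics/'+fn[:-4]+'.npz',**f)
    return f
def load(fn): return dict(np.load('pics/'+fn+'.npz'))
def cloud(f, fish=False):
    K,R,t=f['K'],f['R'],f['t']; z=f['range_z']
    v,u=np.mgrid[:z.shape[0],:z.shape[1]].astype(float)
    x=(u-K[0,2])/K[0,0]; y=(v-K[1,2])/K[1,1]
    if fish:
        r=np.hypot(x,y); s=np.where(r>1e-9,np.tan(np.minimum(r,1.5))/np.maximum(r,1e-9),1); x,y=x*s,y*s
    P=np.stack([x*z,y*z,z],-1)
    W=(P-t)@R
    W[z<=0]=np.nan
    return W
E
python3 - <<'E'
from h import *
import numpy as np
np.set_printoptions(precision=4,suppress=True)
for n in ('scene','side','wrist'):
    f=grab(n,n+'0.png'); print(n,f['K'].tolist(),(-f['R'].T@f['t']),f['R'][2], (f['range_z']>0).mean())
print(telemetry.get_state())
a=np.hstack([cv2.imread('pics/scene0.png')]);cv2.imwrite('pics/scene0b.png',cv2.resize(a,(800,600)))
a=cv2.imread('pics/side0.png');cv2.imwrite('pics/side0b.png',cv2.resize(a,(800,600)))
E
```

```text
pics
scene [[446.8061305953354, 0.0, 280.7833028081085], [0.0, 446.8061305953354, 210.64520421563162], [0.0, 0.0, 1.0]] [ 1.321  -0.5134  1.1575] [-0.5522  0.3575 -0.7532] 0.9959566326530612
side [[510.67951318815267, 0.0, 275.50155239352785], [0.0, 510.67951318815267, 206.70824783699206], [0.0, 0.0, 1.0]] [-0.0208 -0.6894  1.1404] [ 0.4086  0.5105 -0.7566] 0.996016156462585
wrist [[325.19226210127806, 0.0, 276.29075986948965], [0.0, 325.19226210127806, 206.22149094737838], [0.0, 0.0, 1.0]] [0.1756 0.5787 0.3846] [ 0.2692 -0.1251 -0.9549] 0.9959438775510204
{'t': 0.15, 'qpos': array([ 1.0249,  0.3594,  1.5112, -0.    ,  1.2725, -0.1151]), 'joint_vel': array([ 0.0005, -0.002 , -0.0058,  0.0015,  0.0002, -0.0003]), 'tau': array([  0.0002, -51.5759, -27.1009,   0.0675,   0.0306,  -0.0001]), 'tcp_pos': array([0.2503, 0.5447, 0.244 ]), 'orientation': array([[-0.9086,  0.4176, -0.0007],
       [ 0.4176,  0.9086, -0.0013],
       [ 0.0001, -0.0015, -1.    ]]), 'wrist_force': array([-0.3267, -0.3306, -0.1769]), 'torque': array([ 0.0289, -0.0115,  0.0365]), 'grasp_force': 0.0, 'finger_gap': 1.002559079828581}
```

View pics/scene0b.png

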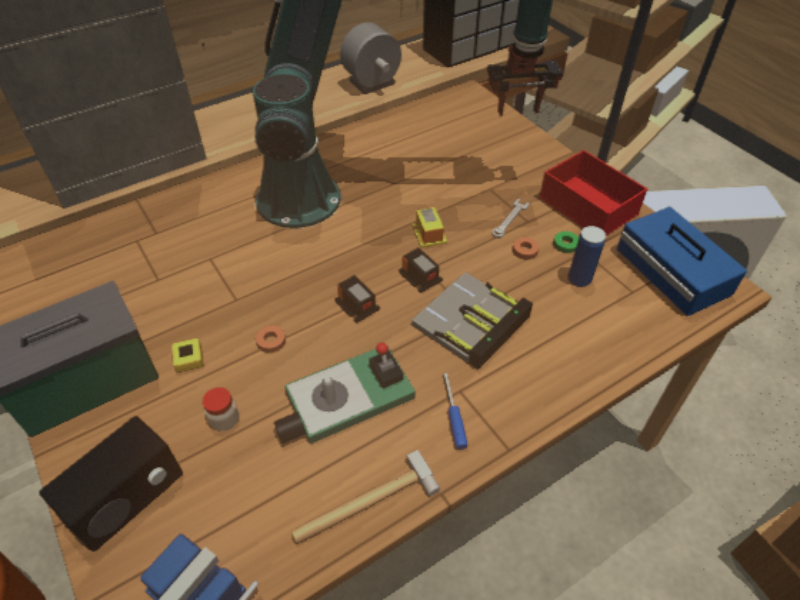

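View pics/side0b.png

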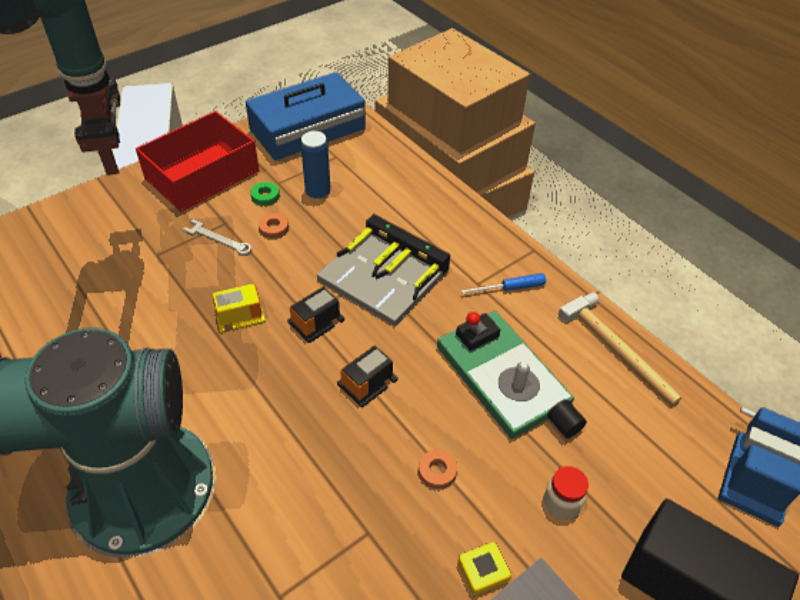

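Scene view: the terracotta rings are at (270,338) and (525,248), and the green look-alike is at (567,241). The black packs are at (357,297) and (420,268), with the yellow look-alike at (430,226). The dock is around (475,318), and the sander has its spindle at (328,392) and its knob at (381,349). The side view shows the same layout, with rings at (437,468) and (273,224). Next I'll measure from both depth views.

```bash
cat >> h.py <<'E'
def hsv(f): return cv2.cvtColor(f['img'],cv2.COLOR_RGB2HSV)
def blobs(m,amin=25):
    n,l,s,c=cv2.connectedComponentsWithStats(m.astype(np.uint8)); return [l==i for i in range(1,n) if s[i,4]>=amin]
E
python3 - <<'E'
from h import *
np.set_printoptions(precision=4,suppress=True)
for n in ('scene','side'):
    f=load(n+'0'); W=cloud(f); H=hsv(f).astype(int); h,s,v=H[...,0],H[...,1],H[...,2]
    on=(W[...,2]>0.004)&(W[...,2]<.2)&(np.abs(W[...,1])<.75)&(W[...,0]>.2)&(W[...,0]<1.1)
    for col,m in {'orange':(h>3)&(h<14)&(s>140)&(v>90),'red':((h<4)|(h>175))&(s>170),'yellow':(h>22)&(h<33)&(s>170)&(v>90),'green':(h>40)&(h<85)&(s>110),'blue':(h>100)&(h<130)&(s>120)}.items():
        for b in blobs(m&on):
            P=W[b]; r=cv2.minAreaRect((P[:,:2]*1000).astype(np.float32))
            print(n,col,b.sum(),'px',np.argwhere(b).mean(0)[::-1].round(),'c',np.median(P,0),'z95',np.percentile(P[:,2],[5,95]),'rect',np.round(r[0],1),np.round(r[1],1),round(r[2],1))
# ortho
f1,f2=load('scene0'),load('side0')
res=1.5; x0,x1,y0,y1=.3,1.0,-.5,.5
Wd,Hh=int((y1-y0)*1000/res),int((x1-x0)*1000/res)
out=[]
for f in (f1,f2):
    W=cloud(f).reshape(-1,3); C=f['img'].reshape(-1,3)
    ok=~np.isnan(W[:,0])&(W[:,2]<.2); W,C=W[ok],C[ok]; o=np.argsort(W[:,2]); W,C=W[o],C[o]
    c=((y1-W[:,1])*1000/res).astype(int); r=((x1-W[:,0])*1000/res).astype(int)
    ok=(c>=0)&(c<Wd)&(r>=0)&(r<Hh); im=np.zeros((Hh,Wd,3),np.uint8); im[r[ok],c[ok]]=C[ok]
    im=np.where(im.sum(2,keepdims=True)>0,im,cv2.dilate(im,np.ones((3,3)))); out.append(im)
cv2.imwrite('pics/ortho_side.png',out[1][:,:,::-1]); cv2.imwrite('pics/ortho_scene.png',out[0][:,:,::-1])
E
```

```text
scene orange 43 px [387. 119.] c [0.3565 0.594  0.088 ] z95 [0.025  0.0938] rect [333.4 652.3] [ 57.4 185.9] 35.1
scene orange 95 px [303. 165.] c [0.3539 0.209  0.0346] z95 [0.0174 0.0512] rect [353.9 209.7] [51.1 10.4] 68.7
scene orange 172 px [368. 172.] c [0.5027 0.3957 0.0192] z95 [0.0115 0.0235] rect [501.2 395.8] [63.  66.2] 53.3
scene orange 26 px [282. 183.] c [0.3973 0.0915 0.0425] z95 [0.0185 0.055 ] rect [397.3  91. ] [19.1  6.9] 2.8
scene orange 275 px [189. 237.] c [ 0.4179 -0.2813  0.0186] z95 [0.0065 0.0225] rect [ 414.1 -279.7] [63.8 66. ] 60.8
scene orange 111 px [153. 280.] c [ 0.5502 -0.4445  0.0749] z95 [0.0644 0.0793] rect [ 524.2 -458.8] [102.6  55.8] 29.2
scene red 1968 px [420. 134.] c [0.4768 0.7009 0.0495] z95 [0.006  0.0906] rect [460.9 656.2] [224.1 174.7] 6.2
scene red 27 px [267. 243.] c [ 0.6339 -0.1171  0.1042] z95 [0.0999 0.1078] rect [ 633.3 -116.6] [17.7 13.4] 56.0
scene red 182 px [151. 280.] c [ 0.546  -0.4497  0.0764] z95 [0.0729 0.0796] rect [ 545.  -448.1] [48.8 48.9] 76.9
scene green 179 px [396. 169.] c [0.5445 0.4959 0.0185] z95 [0.0067 0.0
[... 1830 characters left out ...]
59.  65.9] 75.0
side green 243 px [185. 135.] c [0.5385 0.4977 0.0165] z95 [0.0059 0.0219] rect [539.9 500.2] [64.6 69.5] 11.6
side green 25 px [358. 242.] c [ 0.6838 -0.1753  0.03  ] z95 [0.0259 0.0337] rect [ 678.9 -176.3] [63.4 21.9] 15.2
side blue 3163 px [213.  86.] c [0.6944 0.6073 0.0878] z95 [0.0149 0.1143] rect [748.3 567.8] [328.8 261. ] 84.3
side blue 220 px [367. 197.] c [ 0.824  -0.0648  0.0209] z95 [0.0096 0.0276] rect [825.2 -62.9] [21.8 88. ] 64.3
side blue 478 px [544. 298.] c [ 0.8828 -0.5888  0.0967] z95 [0.0777 0.1019] rect [ 887.4 -590.9] [32.1 75.5] 26.1
side blue 2252 px [532. 337.] c [ 0.7936 -0.6308  0.06  ] z95 [0.0126 0.101 ] rect [ 836.8 -620.6] [141.2  99.6] 23.5
```

View pics/ortho_side.png

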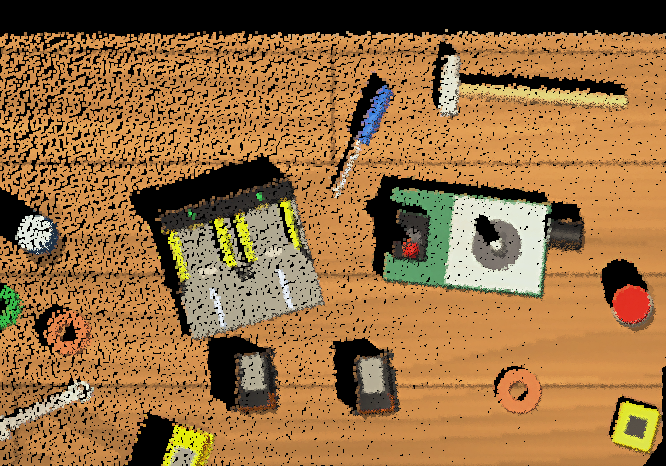

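The ortho picture (up = +x, left = +y) shows both packs with the orange nose towards the robot, so each needs about a half turn. The dock's +x points up and slightly left. Two terracotta rings are visible, and the only other match is the jar's red lid. Next come the exact poses.

```bash
cat > fit.py <<'E'
from h import *
from scipy.optimize import least_squares
np.set_printoptions(precision=4,suppress=True)
fs={n:load(n+'0') for n in ('scene','side')}
def rect(P):
    p=(P[:,:2]*1000).astype(np.float32)
    # outlier trim
    r=cv2.minAreaRect(p); (c,(w,h),a)=r
    if w<h: w,h,a=h,w,a-90
    return np.round(c,1),round(w,1),round(h,1),'longaxis yaw',round(a,1)
for n,f in fs.items():
    W=cloud(f); 
    def box(x0,x1,y0,y1,z0,z1):
        m=(W[...,0]>x0)&(W[...,0]<x1)&(W[...,1]>y0)&(W[...,1]<y1)&(W[...,2]>z0)&(W[...,2]<z1); 
        b=blobs(m); b.sort(key=lambda q:-q.sum()); return W[b[0]] if b else W[m]
    print(n)
    for nm,bb in {'packA':(.34,.5,.05,.19,.051,.063),'packB':(.34,.5,-.14,.03,.051,.063),'deck':(.45,.8,0,.32,.017,.023),'housing':(.5,.85,-.05,.4,.043,.056),'sander':(.5,.8,-.4,0,.026,.034),'swblock':(.55,.75,-.2,-.05,.050,.059),'ring1':(.35,.48,-.34,-.22,.013,.024),'ring2':(.45,.56,.34,.45,.013,.024)}.items():
        P=box(*bb); print(nm,len(P),rect(P),'z',np.median(P[:,2]).round(4))
    P=box(.56,.70,-.31,-.2,.045,.081); 
    s=least_squares(lambda q:np.hypot(P[:,0]-q[0],P[:,1]-q[1])-.012,P[:,:2].mean(0),loss='soft_l1',f_scale=.001); print('spindle',len(P),s.x,np.abs(s.fun).mean(),box(.56,.70,-.31,-.2,.04,.12)[:,2].max())
    H=hsv(f).astype(int); m=((H[...,0]<6)|(H[...,0]>174))&(H[...,1]>150)&(W[...,2]>.08)&(np.hypot(W[...,0]-.63,W[...,1]+.117)<.03)
    P=W[m]; s=least_squares(lambda q:np.linalg.norm(P-q,axis=1)-.013,P.mean(0)+[0,0,-.01],loss='soft_l1',f_scale=.001); print('knob',len(P),s.x,np.abs(s.fun).mean())
E
python3 fit.py
```

```text
scene
packA 267 (array([430.6, 117.5]), 87.2, 52.8, 'longaxis yaw', 2.6) z 0.0571
packB 297 (array([426.2, -62.3]), 89.2, 51.3, 'longaxis yaw', 6.0) z 0.0574
deck 1110 (array([590.8, 131.8]), 206.6, 154.4, 'longaxis yaw', -74.4) z 0.0207
housing 505 (array([691. , 159.1]), 203.8, 35.2, 'longaxis yaw', -73.8) z 0.0509
sander 2230 (array([ 635.7, -226.6]), 289.7, 144.6, 'longaxis yaw', 84.5) z 0.0312
swblock 213 (array([ 646.9, -117.5]), 74.7, 49.5, 'longaxis yaw', -4.9) z 0.0559
ring1 224 (array([ 413.2, -279.9]), 65.4, 63.5, 'longaxis yaw', -39.9) z 0.0192
ring2 157 (array([501.2, 395.4]), 66.3, 61.7, 'longaxis yaw', -42.4) z 0.0192
spindle 62 [ 0.6315 -0.2456] 0.0009450007421850127 0.09461468254434806
knob 43 [ 0.629  -0.1142  0.095 ] 0.0014039260291958413
side
packA 439 (array([427.6, 119.6]), 85.0, 56.5, 'longaxis yaw', 5.8) z 0.0557
packB 536 (array([423.8, -60.7]), 86.3, 54.4, 'longaxis yaw', 5.5) z 0.0555
deck 1793 (array([610.3, 138.4]), 205.4, 196.9, 'longaxis yaw', -74.3) z 0.0199
housing 531 (array([689. , 161.9]), 207.5, 38.9, 'longaxis yaw', -73.8) z 0.0491
sander 3053 (array([ 633.5, -225.3]), 290.2, 143.4, 'longaxis yaw', 84.2) z 0.0301
swblock 277 (array([ 644.6, -116.6]), 72.6, 50.0, 'longaxis yaw', -6.4) z 0.0547
ring1 433 (array([ 412.3, -279.8]), 64.3, 64.2, 'longaxis yaw', 79.9) z 0.0172
ring2 209 (array([500. , 396.2]), 70.1, 63.5, 'longaxis yaw', 60.4) z 0.0177
spindle 81 [ 0.6329 -0.2442] 0.0010632272549447944 0.09341347095208473
knob 68 [ 0.6291 -0.1133  0.0937] 0.0015567060670130172
```

The two views agree to about 2 mm, and the heights match: ring 18, pack 56, deck 20, spindle tip about 94.

| Item | Position (mm) | Yaw |
|---|---|---|
| ring2 | (500.5, 396) | |
| ring1 | (412.7, -280) | |
| Spindle | (632, -245) | |
| shoe_a | (618, 194) | 16° |
| shoe_b | (646.5, 94) | 16° |
| Packs | (429, 118.5) and (425, -61.5) | about 185.5° |

The terracotta ring at side-image (273,224) is the one wanted, because its neighbour at (264,192) is green. I'll confirm it with one crop on the way.

```bash
python3 -m pendant '0.2495 -0.1495 0 0 0 0;0.2495 -0.1495 0 0 0 0;0.2495 -0.1495 0 0 0 0;0.2495 -0.1495 0 0 0 0;0.2495 -0.1495 0 0 0 0;0.2495 -0.1495 0 0 0 0;0.2495 -0.1495 0 0 0 0;0.2495 -0.1495 0 0 0 0;0.2495 -0.1495 -0.05 0 0 0;0.2495 -0.1495 -0.1 0 0 0;0.2495 -0.1495 -0.1 0 0 0;0.2495 -0.1495 -0.1 0 0 0' 1 20; python3 - <<'E'
from h import *
f=grab('wrist','wr1.png'); W=cloud(f,True); H=hsv(f).astype(int)
m=(H[...,0]>3)&(H[...,0]<14)&(H[...,1]>140)&(W[...,2]>.012)&(W[...,2]<.025)
b=max(blobs(m),key=lambda q:q.sum()); P=W[b]; print(b.sum(),cv2.minAreaRect((P[:,:2]*1000).astype(np.float32)),np.median(P[:,2]))
E
```

```text
t: 1.15
tcp_pos: [0.4965, 0.3935, 0.1394]
orientation: [[-0.908, 0.418, -0.009], [0.418, 0.908, -0.005], [0.006, -0.008, -1.0]]
wrist_force: [-0.8, -1.5, -0.1]
finger_gap: 1.001
grasp_force: 0.0
2909 ((500.1059265136719, 399.2177429199219), (64.33386993408203, 64.532470703125), 63.571937561035156) 0.018479208417205364
```

View pics/wr1.png

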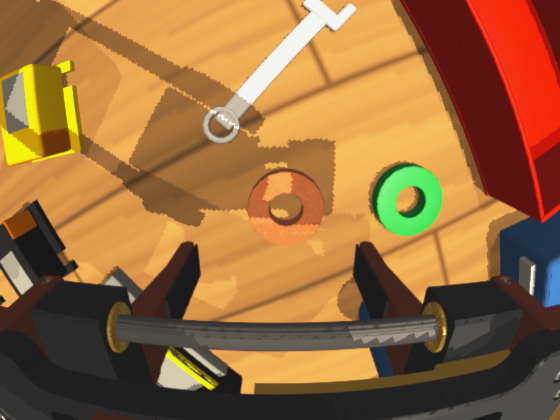

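The terracotta ring is at (286,207) and the green one is at (407,200). The jaws straddle the terracotta ring, so I'll descend and grip.

```bash
python3 -m pendant '0 0.001 -0.04 0 0 0;0 0.001 -0.08 0 0 0;0 0.001 -0.11 0 0 0;0 0.001 -0.117 0 0 0;0 0.001 -0.117 0 0 0;0 0.001 -0.117 0 0 0'; python3 -m pendant '0 0 0 0 0 0;0 0 0 0 0 0;0 0 0 0 0 0;0 0 0 0 0 0;0 0 0 0 0 0;0 0 0 0 0 0;0 0 0 0 0 0;0 0 0 0 0 0' -1 25
```

```text
t: 1.7
tcp_pos: [0.5013, 0.3978, 0.0296]
orientation: [[-0.909, 0.417, 0.002], [0.417, 0.909, 0.001], [-0.001, 0.002, -1.0]]
wrist_force: [0.6, -1.1, 0.1]
finger_gap: 1.001
grasp_force: 0.0
t: 2.37
tcp_pos: [0.5009, 0.3972, 0.0291]
orientation: [[-0.909, 0.418, 0.002], [0.418, 0.909, 0.001], [-0.001, 0.002, -1.0]]
wrist_force: [-0.8, 0.1, 7.7]
finger_gap: 0.73
grasp_force: 25.0
```

```bash
python3 -m pendant '0 0 0.04 0 0 0;0 0 0.08 0 0 0;0 0 0.12 0 0 0;0 0 0.16 0 0 0;0.131 -0.642 0.17 0 0 0;0.131 -0.642 0.17 0 0 0;0.131 -0.642 0.17 0 0 0;0.131 -0.642 0.17 0 0 0;0.131 -0.642 0.17 0 0 0;0.131 -0.642 0.17 0 0 0;0.131 -0.642 0.17 0 0 0;0.131 -0.642 0.17 0 0 0;0.131 -0.642 0.17 0 0 0;0.131 -0.642 0.17 0 0 0;0.131 -0.642 0.17 0 0 0;0.131 -0.642 0.17 0 0 0;0.131 -0.642 0.17 0 0 0;0.131 -0.642 0.17 0 0 0;0.131 -0.642 0.17 0 0 0;0.131 -0.642 0.17 0 0 0'; python3 -m pendant '0 0 -0.05 0 0 0;0 0 -0.05 0 0 0;0 0 -0.05 0 0 0;0 0 -0.05 0 0 0;0 0 -0.05 0 0 0'; python3 - <<'E'
from h import *
np.set_printoptions(precision=4,suppress=True)
f=grab('wrist','wr2.png'); grab('scene','sc2.png'); grab('side','sd2.png')
for n,fi in (('wr2',1),('sc2',0),('sd2',0)):
    f=load(n); W=cloud(f,fi); H=hsv(f).astype(int)
    m=(H[...,0]>3)&(H[...,0]<14)&(H[...,1]>130)&(W[...,2]>.10)&(W[...,2]<.16)&(np.hypot(W[...,0]-.632,W[...,1]+.245)<.06)
    P=W[m]; print(n,m.sum(),np.percentile(P,[2,98],axis=0),np.percentile(P,[2,98],axis=0).mean(0))
print(telemetry.get_state()['tcp_pos'])
im=cv2.imread('pics/sd2.png')[200:320,280:440]; cv2.imwrite('pics/c2.png',np.hstack([cv2.resize(im,(400,300)),cv2.resize(cv2.imread('pics/wr2.png'),(400,300))]))
E
```

```text
t: 4.03
tcp_pos: [0.6312, -0.2491, 0.1977]
orientation: [[-0.908, 0.419, 0.0], [0.419, 0.908, -0.001], [-0.001, -0.001, -1.0]]
wrist_force: [-0.0, -0.0, 0.0]
finger_gap: 0.734
grasp_force: 25.0
t: 4.45
tcp_pos: [0.6316, -0.2446, 0.1489]
orientation: [[-0.909, 0.417, 0.001], [0.417, 0.909, -0.0], [-0.001, -0.0, -1.0]]
wrist_force: [0.5, -0.4, -0.8]
finger_gap: 0.73
grasp_force: 25.0
wr2 9248 [[ 0.5984 -0.2749  0.1255]
 [ 0.6559 -0.2069  0.1541]] [ 0.6271 -0.2409  0.1398]
sc2 378 [[ 0.6029 -0.2832  0.1255]
 [ 0.6633 -0.2173  0.145 ]] [ 0.6331 -0.2502  0.1352]
sd2 263 [[ 0.5981 -0.2853  0.1237]
 [ 0.6403 -0.2141  0.1476]] [ 0.6192 -0.2497  0.1356]
[ 0.632  -0.2449  0.1494]
```

View pics/c2.png

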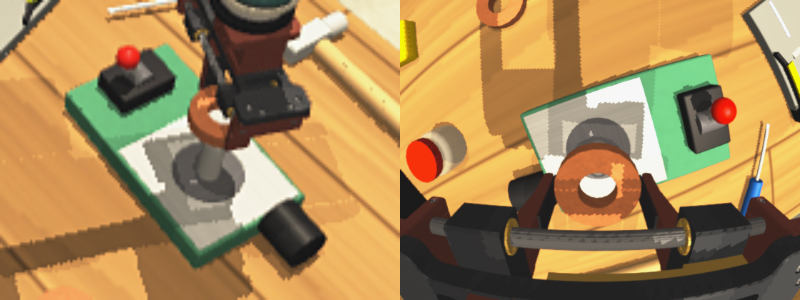

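The ring is held flat above the spindle. I'll lower it in stages and watch the force.

```bash
python3 -m pendant '0 0 -0.01 0 0 0;0 0 -0.02 0 0 0;0 0 -0.03 0 0 0;0 0 -0.035 0 0 0;0 0 -0.04 0 0 0;0 0 -0.045 0 0 0;0 0 -0.045 0 0 0'
```

```text
t: 5.18
tcp_pos: [0.6312, -0.2454, 0.1014]
orientation: [[-0.909, 0.418, -0.0], [0.418, 0.909, 0.0], [0.0, 0.0, -1.0]]
wrist_force: [1.9, -0.2, -2.0]
finger_gap: 0.728
grasp_force: 25.0
```

```bash
python3 -m pendant '0.001 0 -0.01 0 0 0;0.001 0 -0.02 0 0 0;0.001 0 -0.03 0 0 0;0.001 0 -0.038 0 0 0;0.001 0 -0.041 0 0 0;0.001 0 -0.041 0 0 0'
```

```text
t: 5.68
tcp_pos: [0.6314, -0.245, 0.0602]
orientation: [[-0.909, 0.418, -0.002], [0.418, 0.909, 0.001], [0.002, 0.0, -1.0]]
wrist_force: [0.1, -0.8, -0.4]
finger_gap: 0.732
grasp_force: 25.0
```

```bash
python3 -m pendant '0 0 0 0 0 0;0 0 0 0 0 0;0 0 0 0 0 0;0 0 0 0 0 0;0 0 0.03 0 0 0;0 0 0.07 0 0 0;0 0 0.11 0 0 0;0 0 0.11 0 0 0;-0.22 -0.035 0.11 0 0 0;-0.22 -0.035 0.11 0 0 0;-0.22 -0.035 0.11 0 0 0;-0.22 -0.035 0.11 0 0 0;-0.22 -0.035 0.11 0 0 0;-0.22 -0.035 0.11 0 0 0;-0.22 -0.035 0.08 0 0 0;-0.22 -0.035 0.08 0 0 0;-0.22 -0.035 0.08 0 0 0' 1; python3 - <<'E'
from h import *
np.set_printoptions(precision=4,suppress=True)
grab('wrist','wr3.png'); grab('scene','sc3.png'); grab('side','sd3.png')
for n,fi in (('wr3',1),('sc3',0),('sd3',0)):
    f=load(n); W=cloud(f,fi); H=hsv(f).astype(int)
    m=(H[...,0]>3)&(H[...,0]<14)&(H[...,1]>130)
    for nm,z0,z1,c in (('bench',.013,.024,(.413,-.28)),('spindle',.044,.054,(.632,-.245))):
        P=W[m&(W[...,2]>z0)&(W[...,2]<z1)&(np.hypot(W[...,0]-c[0],W[...,1]-c[1])<.09)]
        if len(P)>20: print(n,nm,len(P),cv2.minAreaRect((P[:,:2]*1000).astype(np.float32)),np.median(P[:,2]),P[:,2].std())
E
```

```text
t: 7.1
tcp_pos: [0.4116, -0.2799, 0.1412]
orientation: [[-0.908, 0.418, -0.001], [0.418, 0.908, 0.001], [0.002, 0.001, -1.0]]
wrist_force: [0.6, 0.0, 0.2]
finger_gap: 1.0
grasp_force: 0.0
wr3 bench 2799 ((411.61981201171875, -278.4732666015625), (63.326499938964844, 64.48689270019531), 19.717735290527344) 0.018507223168581256 0.0010082679107927958
wr3 spindle 138 ((609.1041870117188, -257.5726013183594), (24.357826232910156, 35.36613082885742), 3.4386098384857178) 0.0468076725401287 0.0014738457136406658
sc3 bench 234 ((413.3009948730469, -281.0674743652344), (64.26925659179688, 65.84127807617188), 46.12189483642578) 0.019356467986214047 0.002565245964026044
sc3 spindle 192 ((635.4625244140625, -248.41226196289062), (61.277984619140625, 57.573486328125), 58.27901077270508) 0.04910599461070553 0.002160675115510241
sd3 bench 348 ((408.3167724609375, -280.44647216796875), (55.120845794677734, 64.41133880615234), 16.224607467651367) 0.017357978510060445 0.0020851506916592425
sd3 spindle 70 ((625.32470703125, -247.44129943847656), (57.722721099853516, 62.150699615478516), 9.057828903198242) 0.04671213100763308 0.002078240050932816
```

Ring 2 sits flat on the sander (top at 48 mm) and ring 1 is where I measured it. Descending to grip ring 1.

```bash
python3 -m pendant '0 0 -0.04 0 0 0;0 0 -0.08 0 0 0;0 0 -0.105 0 0 0;0 0 -0.111 0 0 0;0 0 -0.111 0 0 0;0 0 -0.111 0 0 0'; python3 -m pendant '0 0 0 0 0 0;0 0 0 0 0 0;0 0 0 0 0 0;0 0 0 0 0 0;0 0 0 0 0 0;0 0 0 0 0 0;0 0 0 0 0 0;0 0 0 0 0 0' -1 25;  python3 -m pendant '0 0 0.04 0 0 0;0 0 0.08 0 0 0;0 0 0.12 0 0 0;0 0 0.13 0 0 0;0.22 0.035 0.13 0 0 0;0.22 0.035 0.13 0 0 0;0.22 0.035 0.13 0 0 0;0.22 0.035 0.13 0 0 0;0.22 0.035 0.13 0 0 0;0.22 0.035 0.13 0 0 0;0.22 0.035 0.13 0 0 0;0.22 0.035 0.13 0 0 0;0.22 0.035 0.13 0 0 0'
```

```text
t: 7.75
tcp_pos: [0.4131, -0.2808, 0.0315]
orientation: [[-0.909, 0.417, 0.001], [0.417, 0.909, -0.001], [-0.001, -0.0, -1.0]]
wrist_force: [0.0, 0.4, -0.1]
finger_gap: 0.999
grasp_force: 0.0
t: 8.42
tcp_pos: [0.4127, -0.2808, 0.0317]
orientation: [[-0.909, 0.418, 0.002], [0.418, 0.909, -0.001], [-0.002, -0.001, -1.0]]
wrist_force: [-0.8, 0.4, 7.8]
finger_gap: 0.744
grasp_force: 25.0
t: 9.5
tcp_pos: [0.6302, -0.2451, 0.1598]
orientation: [[-0.909, 0.418, -0.003], [0.418, 0.909, 0.001], [0.003, -0.0, -1.0]]
wrist_force: [-1.0, -0.9, -0.3]
finger_gap: 0.74
grasp_force: 25.0
```

```bash
python3 -m pendant '0 0 -0.02 0 0 0;0 0 -0.03 0 0 0;0 0 -0.04 0 0 0;0 0 -0.045 0 0 0;0 0 -0.05 0 0 0;0 0 -0.05 0 0 0'; python3 -m pendant '0 0 -0.01 0 0 0;0 0 -0.02 0 0 0;0 0 -0.026 0 0 0;0 0 -0.029 0 0 0;0 0 -0.029 0 0 0'
```

```text
t: 10.0
tcp_pos: [0.6312, -0.2453, 0.1096]
orientation: [[-0.908, 0.418, -0.002], [0.418, 0.908, 0.001], [0.002, -0.0, -1.0]]
wrist_force: [-0.7, 0.8, -0.2]
finger_gap: 0.738
grasp_force: 25.0
t: 10.42
tcp_pos: [0.6315, -0.2451, 0.0805]
orientation: [[-0.909, 0.418, -0.001], [0.418, 0.909, 0.001], [0.002, -0.0, -1.0]]
wrist_force: [0.5, -0.8, -0.8]
finger_gap: 0.741
grasp_force: 25.0
```

Rings are at depth. I'll release, then move over pack A (429,118) turning +30° to align with the pack, and look.

```bash
python3 -m pendant '0 0 0 0 0 0;0 0 0 0 0 0;0 0 0 0 0 0;0 0 0 0 0 0;0 0 0.03 0 0 0;0 0 0.07 0 0 0;0 0 0.11 0 0 0;-0.203 0.363 0.13 0 0 30;-0.203 0.363 0.13 0 0 30;-0.203 0.363 0.13 0 0 30;-0.203 0.363 0.13 0 0 30;-0.203 0.363 0.13 0 0 30;-0.203 0.363 0.13 0 0 30;-0.203 0.363 0.13 0 0 30;-0.203 0.363 0.13 0 0 30;-0.203 0.363 0.13 0 0 30;-0.203 0.363 0.13 0 0 30;-0.203 0.363 0.13 0 0 30;-0.203 0.363 0.13 0 0 30;-0.203 0.363 0.13 0 0 30' 1; python3 - <<'E'
from h import *
np.set_printoptions(precision=4,suppress=True)
grab('wrist','wr4.png'); grab('scene','sc4.png'); grab('side','sd4.png')
for n,fi in (('wr4',1),('sc4',0),('sd4',0)):
    f=load(n); W=cloud(f,fi); H=hsv(f).astype(int)
    m=(H[...,0]>3)&(H[...,0]<14)&(H[...,1]>130)
    for nm,z0,z1,c in (('spindle',.06,.073,(.632,-.245)),):
        P=W[m&(W[...,2]>z0)&(W[...,2]<z1)&(np.hypot(W[...,0]-c[0],W[...,1]-c[1])<.06)]
        if len(P)>20: print(n,nm,len(P),cv2.minAreaRect((P[:,:2]*1000).astype(np.float32)),np.median(P[:,2]),P[:,2].std())
    for nm,c in (('A',(.429,.1185)),('B',(.425,-.0615))):
        q=(np.abs(W[...,0]-c[0])<.08)&(np.abs(W[...,1]-c[1])<.08)&(W[...,2]>.051)&(W[...,2]<.061)
        bs=blobs(q)
        if bs: P=W[max(bs,key=lambda b:b.sum())]; print(n,nm,len(P),cv2.minAreaRect((P[:,:2]*1000).astype(np.float32)),np.median(P[:,2]))
E
```

```text
t: 12.08
tcp_pos: [0.4297, 0.1176, 0.2121]
orientation: [[-0.996, -0.094, 0.002], [-0.094, 0.996, -0.0], [-0.002, -0.001, -1.0]]
wrist_force: [-0.0, -0.1, -0.3]
finger_gap: 1.0
grasp_force: 0.0
wr4 spindle 78 ((611.5755615234375, -255.1597442626953), (19.670745849609375, 56.923980712890625), 35.171630859375) 0.06450995461555714 0.002057200372159515
wr4 A 4648 ((427.8594970703125, 121.06841278076172), (84.5897445678711, 52.73307800292969), 4.264049053192139) 0.0565786697228525
wr4 B 3392 ((424.0572814941406, -58.222476959228516), (83.4707260131836, 53.272727966308594), 5.464764595031738) 0.05637337606269352
sc4 spindle 235 ((634.0430297851562, -247.08917236328125), (59.67238998413086, 62.32271194458008), 28.688579559326172) 0.06718190405283263 0.002415874161222551
sc4 A 250 ((431.5386962890625, 117.33722686767578), (89.33094787597656, 55.905460357666016), 2.0634336471557617) 0.0570790265554022
sc4 B 277 ((425.01947021484375, -61.23334503173828), (89.14645385742188, 52.89390182495117), 5.61827278137207) 0.05722201962763135
sd4 spindle 313 ((629.476806640625, -247.35824584960938), (62.74612808227539, 64.34426879882812), 47.860252380371094) 0.06540389866989735 0.002217155836561594
sd4 A 423 ((427.62811279296875, 118.81097412109375), (84.63813781738281, 54.809349060058594), 1.0999969244003296) 0.05565137135012475
sd4 B 523 ((424.1112365722656, -60.727230072021484), (86.43467712402344, 52.593482971191406), 5.29412317276001) 0.055507514997800524
```

View pics/wr4.png

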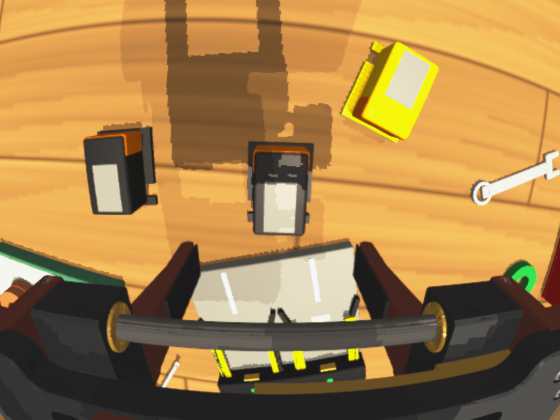

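View pics/sd4.png

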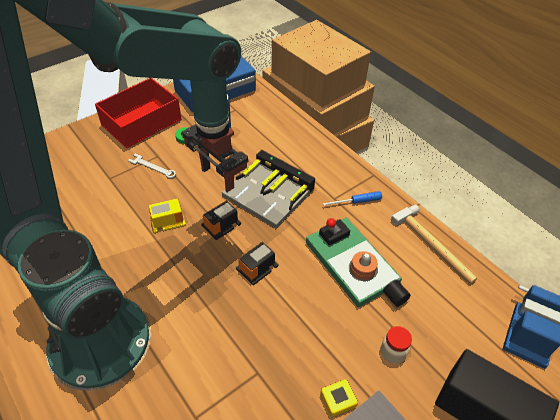

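Both rings are stacked (wrist-frame crop and side view at (362,262)) and no third ring is visible. Wrist view: pack A is at (281,190) with its orange nose at (281,150), away from the dock. The yellow look-alike is at (395,90) and stays untouched. Gripping pack A.

```bash
python3 -m pendant '0 0.0005 -0.04 0 0 -1.5;0 0.0005 -0.08 0 0 -1.5;0 0.0005 -0.12 0 0 -1.5;0 0.0005 -0.15 0 0 -1.5;0 0.0005 -0.164 0 0 -1.5;0 0.0005 -0.164 0 0 -1.5;0 0.0005 -0.164 0 0 -1.5'; python3 -m pendant '0 0 0 0 0 0;0 0 0 0 0 0;0 0 0 0 0 0;0 0 0 0 0 0;0 0 0 0 0 0;0 0 0 0 0 0;0 0 0 0 0 0;0 0 0 0 0 0;0 0 0 0 0 0' -1 45
```

```text
t: 12.82
tcp_pos: [0.4291, 0.1172, 0.047]
orientation: [[-0.998, -0.065, -0.002], [-0.065, 0.998, -0.0], [0.002, -0.0, -1.0]]
wrist_force: [-0.4, -0.1, -0.3]
finger_gap: 1.001
grasp_force: 0.0
t: 13.57
tcp_pos: [0.4295, 0.1185, 0.0482]
orientation: [[-0.998, -0.066, 0.001], [-0.066, 0.998, 0.0], [-0.001, 0.0, -1.0]]
wrist_force: [-0.5, 1.7, 6.7]
finger_gap: 0.59
grasp_force: 45.0
```

```bash
python3 -m pendant '0 0 0.02 0 0 0;0 0 0.045 0 0 0;0 0 0.045 0 0 -7;0 0 0.045 0 0 -14;0 0 0.045 0 0 -21;0 0 0.045 0 0 -28;0 0 0.045 0 0 -35;0 0 0.045 0 0 -42;0 0 0.045 0 0 -49;0 0 0.045 0 0 -56;0 0 0.045 0 0 -63;0 0 0.045 0 0 -70;0 0 0.045 0 0 -77;0 0 0.045 0 0 -84;0 0 0.045 0 0 -91;0 0 0.045 0 0 -98;0 0 0.045 0 0 -100;0 0 0.045 0 0 -100'; python3 -m pendant '0.02 0.01 0 0 0 -7;0.04 0.02 0 0 0 -14;0.06 0.03 0 0 0 -21;0.08 0.04 0 0 0 -28;0.0955 0.047 0 0 0 -35;0.0955 0.047 0 0 0 -42;0.0955 0.047 0 0 0 -49;0.0955 0.047 0 0 0 -56;0.0955 0.047 0 0 0 -63;0.0955 0.047 0 0 0 -67.8;0.0955 0.047 0 0 0 -67.8;0.0955 0.047 0 0 0 -67.8'
```

```text
t: 15.07
tcp_pos: [0.4283, 0.1181, 0.0922]
orientation: [[0.109, 0.994, -0.001], [0.994, -0.109, -0.0], [-0.0, -0.001, -1.0]]
wrist_force: [-0.2, -0.0, -4.9]
finger_gap: 0.587
grasp_force: 45.0
t: 16.07
tcp_pos: [0.524, 0.1651, 0.0922]
orientation: [[0.96, 0.28, -0.001], [0.28, -0.96, -0.0], [-0.001, -0.0, -1.0]]
wrist_force: [-0.1, -0.7, -4.4]
finger_gap: 0.592
grasp_force: 45.0
```

```bash
cat > look.py <<'E'
import sys; from h import *
np.set_printoptions(precision=4,suppress=True)
n=sys.argv[1]; zt=float(sys.argv[2]); c=(float(sys.argv[3]),float(sys.argv[4])); st=telemetry.get_state()
y=st['orientation'][:,1]; print('tcp',st['tcp_pos'],'yaw_y',np.degrees(np.arctan2(y[1],y[0])).round(2),'gap',round(st['finger_gap'],3))
ims=[]
for cam in ('wrist','scene','side'):
    f=grab(cam,n+cam+'.png'); W=cloud(f,cam=='wrist')
    q=(np.hypot(W[...,0]-c[0],W[...,1]-c[1])<.08)&(abs(W[...,2]-zt)<.006)
    bs=blobs(q)
    if bs: P=W[max(bs,key=lambda b:b.sum())]; print(cam,len(P),cv2.minAreaRect((P[:,:2]*1000).astype(np.float32)),np.median(P[:,2]))
    # zoom crop about the target
    if cam!='wrist':
        p=f['K']@(f['R']@np.array([*c,zt])+f['t']); u,v=(p[:2]/p[2]).astype(int); g=f['img'][max(v-75,0):v+75,max(u-90,0):u+90,::-1]; ims.append(cv2.resize(g,(390,300)))
ims.insert(0,cv2.resize(cv2.imread('pics/'+n+'wrist.png'),(400,300)))
top=np.hstack(ims[1:]); bot_=np.zeros((300,780,3),np.uint8); bot_[:,:400]=ims[0]
cv2.imwrite('pics/'+n+'.png',np.vstack([top,bot_]))
E
python3 look.py L1 0.104 0.525 0.1655
```

```text
tcp [0.524  0.1651 0.0922] yaw_y -73.76 gap 0.592
wrist 13703 ((533.9973754882812, 167.5056610107422), (63.70823287963867, 73.35171508789062), 16.93010139465332) 0.10063666094577271
scene 149 ((545.117431640625, 167.59739685058594), (44.53798294067383, 73.82870483398438), 19.357425689697266) 0.10124594872019156
side 228 ((508.83685302734375, 160.89747619628906), (58.92448043823242, 75.02308654785156), 9.904212951660156) 0.10118418486587735
```

```bash
python3 -m pendant '0.0055 0.004 0 0 0 -0.2;0.0055 0.004 -0.01 0 0 -0.2;0.0055 0.004 -0.018 0 0 -0.2;0.0055 0.004 -0.022 0 0 -0.2;0.0055 0.004 -0.0235 0 0 -0.2;0.0055 0.004 -0.0235 0 0 -0.2;0.0055 0.004 -0.0235 0 0 -0.2'; python3 look.py L2 0.077 0.53 0.169
```

```text
t: 16.8
tcp_pos: [0.5298, 0.1691, 0.0687]
orientation: [[0.962, 0.273, -0.001], [0.273, -0.962, -0.0], [-0.001, -0.0, -1.0]]
wrist_force: [-1.4, -0.1, -4.1]
finger_gap: 0.589
grasp_force: 45.0
tcp [0.5298 0.1691 0.0687] yaw_y -74.18 gap 0.589
wrist 14221 ((539.7742919921875, 171.8094482421875), (64.6878890991211, 71.65132904052734), 15.812588691711426) 0.07707207009569692
scene 160 ((550.8702392578125, 172.031005859375), (44.21539306640625, 71.84903717041016), 18.388134002685547) 0.07740119436508092
side 274 ((515.3195190429688, 164.9811248779297), (57.93401336669922, 70.93467712402344), 9.214739799499512) 0.0764460315565052
```

View pics/L2.png

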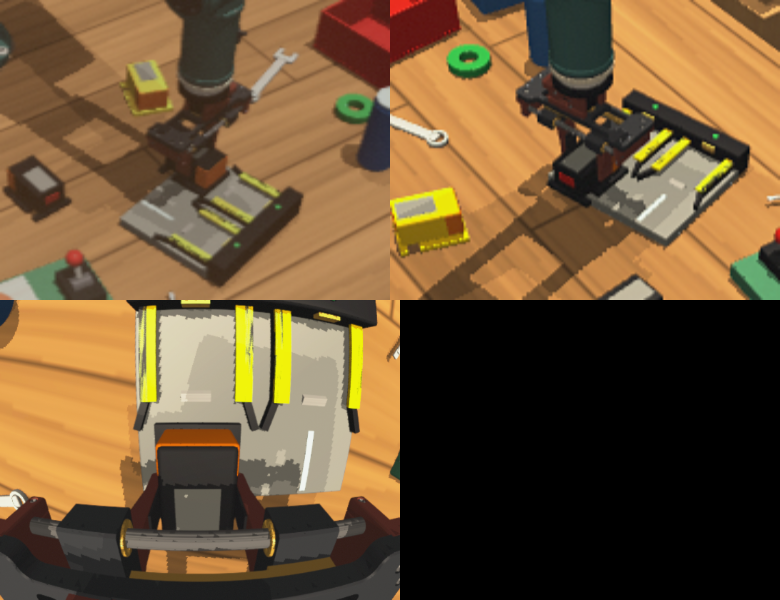

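The pack's orange nose faces the housing and is centred between the guides (wrist view: foot centre about 198, lip centre about 196). Sliding in along the dock's +x.

```bash
python3 -m pendant '0.0096 0.0028 -0.0005 0 0 0;0.0192 0.0055 -0.0005 0 0 0;0.0288 0.0083 -0.0005 0 0 0;0.0385 0.011 -0.0005 0 0 0;0.0481 0.0138 -0.0005 0 0 0;0.0529 0.0152 -0.0005 0 0 0;0.0529 0.0152 -0.0005 0 0 0;0.0529 0.0152 -0.0005 0 0 0'
```

```text
t: 17.62
tcp_pos: [0.5846, 0.1847, 0.069]
orientation: [[0.962, 0.273, 0.003], [0.273, -0.962, 0.001], [0.003, 0.0, -1.0]]
wrist_force: [0.9, -0.4, 0.5]
finger_gap: 0.591
grasp_force: 45.0
```

```bash
python3 -m pendant '0.0077 0.0022 0 0 0 0;0.0154 0.0044 0 0 0 0;0.0231 0.0066 0 0 0 0;0.0288 0.0083 0 0 0 0;0.0336 0.0096 0 0 0 0;0.0365 0.0105 0 0 0 0;0.0384 0.011 0 0 0 0;0.0384 0.011 0 0 0 0;0.0384 0.011 0 0 0 0'
```

```text
t: 18.37
tcp_pos: [0.6203, 0.195, 0.0683]
orientation: [[0.962, 0.273, -0.002], [0.273, -0.962, -0.001], [-0.002, 0.0, -1.0]]
wrist_force: [-4.2, -1.9, 1.7]
finger_gap: 0.591
grasp_force: 45.0
```

```bash
python3 -m pendant '0.0019 0.0006 0 0 0 0;0.0038 0.0011 0 0 0 0;0.0038 0.0011 0 0 0 0;0.0038 0.0011 0 0 0 0'
```

```text
t: 18.7
tcp_pos: [0.6206, 0.1951, 0.0686]
orientation: [[0.962, 0.273, -0.008], [0.273, -0.962, -0.002], [-0.009, 0.0, -1.0]]
wrist_force: [-13.7, -5.0, 11.5]
finger_gap: 0.589
grasp_force: 45.0
```

The pack is against the end stop (14 N with no travel). I'll relieve, release, then go back to pack B, unwinding the wrist.

```bash
python3 -m pendant '-0.0038 -0.0011 0 0 0 0;-0.0038 -0.0011 0 0 0 0;-0.0038 -0.0011 0 0 0 0'; python3 -m pendant '0 0 0 0 0 0;0 0 0 0 0 0;0 0 0 0 0 0;0 0 0 0 0 0;0 0 0.03 0 0 0;0 0 0.07 0 0 0;0 0 0.1 0 0 0;-0.03 -0.04 0.12 0 0 7;-0.06 -0.08 0.12 0 0 14;-0.09 -0.12 0.12 0 0 21;-0.12 -0.16 0.12 0 0 28;-0.15 -0.2 0.12 0 0 35;-0.18 -0.24 0.12 0 0 42;-0.196 -0.256 0.12 0 0 49;-0.196 -0.256 0.12 0 0 56;-0.196 -0.256 0.12 0 0 63;-0.196 -0.256 0.12 0 0 70;-0.196 -0.256 0.12 0 0 77;-0.196 -0.256 0.12 0 0 84;-0.196 -0.256 0.12 0 0 90' 1; python3 -m pendant '0 0 0 0 0 7;0 0 0 0 0 14;0 0 0 0 0 21;0 0 0 0 0 28;0 0 0 0 0 35;0 0 0 0 0 42;0 0 0 0 0 49;0 0 0 0 0 56;0 0 0 0 0 63;0 0 0 0 0 70;0 0 0 0 0 77;0 0 0 0 0 80;0 0 0 0 0 80'; python3 look.py L3 0.056 0.4245 -0.061; python3 - <<'E'
from h import *
for n in ('L3scene','L3side'):
    W=cloud(load(n)); q=(np.hypot(W[...,0]-.618,W[...,1]-.194)<.08)&(abs(W[...,2]-.076)<.006)
    P=W[max(blobs(q),key=lambda b:b.sum())]; print('inshoe',n,len(P),cv2.minAreaRect((P[:,:2]*1000).astype(np.float32)),np.median(P[:,2]))
E
```

```text
t: 18.95
tcp_pos: [0.6203, 0.1951, 0.0683]
orientation: [[0.962, 0.273, -0.002], [0.273, -0.962, -0.0], [-0.002, -0.0, -1.0]]
wrist_force: [-4.7, -0.9, 1.1]
finger_gap: 0.59
grasp_force: 45.0
t: 20.62
tcp_pos: [0.426, -0.0611, 0.1891]
orientation: [[-0.274, 0.962, 0.002], [0.962, 0.274, -0.0], [-0.001, 0.001, -1.0]]
wrist_force: [-0.9, -0.2, 0.5]
finger_gap: 1.002
grasp_force: 0.0
t: 21.7
tcp_pos: [0.426, -0.0608, 0.189]
orientation: [[-0.995, -0.099, 0.001], [-0.099, 0.995, -0.001], [-0.001, -0.001, -1.0]]
wrist_force: [0.7, 0.3, 0.2]
finger_gap: 1.001
grasp_force: 0.0
tcp [ 0.426  -0.0608  0.189 ] yaw_y 95.69 gap 1.001
wrist 5352 ((423.9247741699219, -59.005653381347656), (83.81083679199219, 52.49518585205078), 5.688050270080566) 0.05662538742275017
scene 301 ((427.0096740722656, -61.84835433959961), (88.15695190429688, 52.03703689575195), 5.935906887054443) 0.05740393481668148
side 537 ((424.5184020996094, -60.11807632446289), (85.65572357177734, 55.02156066894531), 7.457564353942871) 0.05545363448652922
inshoe L3scene 330 ((621.2889404296875, 191.95269775390625), (83.91805267333984, 57.565670013427734), 18.344362258911133) 0.07697481620199026Traceback (most recent call last):
  File "<stdin>", line 4, in <module>
ValueError: max() iterable argument is empty
```

View pics/L3.png

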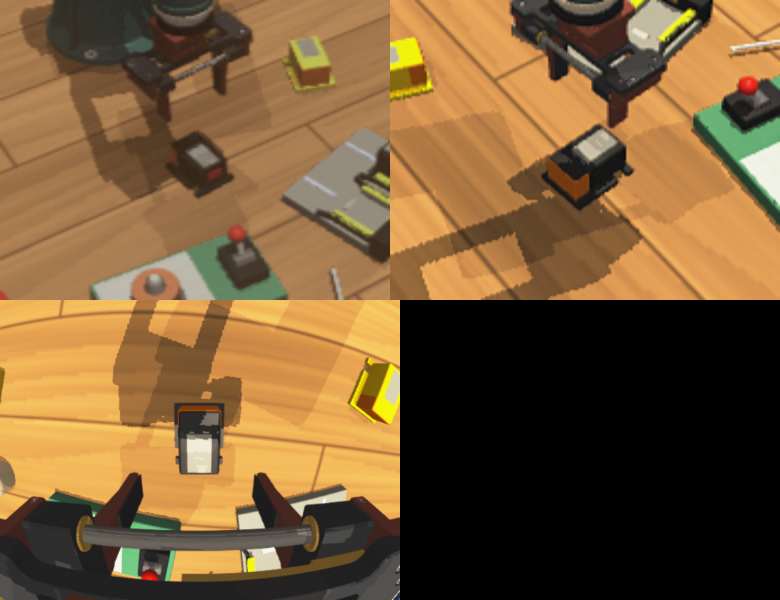

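Pack B is at wrist (200,440) with its nose away from the dock, and the jaws are aligned. The pack in shoe a reads (621,192) with its top at 77 mm, about home. Gripping pack B.

```bash
python3 -m pendant '-0.001 0 -0.04 0 0 0;-0.001 0 -0.08 0 0 0;-0.001 0 -0.115 0 0 0;-0.001 0 -0.135 0 0 0;-0.001 0 -0.1415 0 0 0;-0.001 0 -0.1415 0 0 0;-0.001 0 -0.1415 0 0 0'; python3 -m pendant '0 0 0 0 0 0;0 0 0 0 0 0;0 0 0 0 0 0;0 0 0 0 0 0;0 0 0 0 0 0;0 0 0 0 0 0;0 0 0 0 0 0;0 0 0 0 0 0;0 0 0 0 0 0' -1 45; python3 -m pendant '0 0 0.02 0 0 0;0 0 0.045 0 0 0;0 0 0.045 0 0 -7;0 0 0.045 0 0 -14;0 0 0.045 0 0 -21;0 0 0.045 0 0 -28;0 0 0.045 0 0 -35;0 0 0.045 0 0 -42;0 0 0.045 0 0 -49;0 0 0.045 0 0 -56;0 0 0.045 0 0 -63;0 0 0.045 0 0 -70;0 0 0.045 0 0 -77;0 0 0.045 0 0 -84;0 0 0.045 0 0 -91;0 0 0.045 0 0 -98;0 0 0.045 0 0 -100;0 0 0.045 0 0 -100'
```

```text
t: 22.43
tcp_pos: [0.4249, -0.0608, 0.0476]
orientation: [[-0.995, -0.097, 0.0], [-0.097, 0.995, -0.0], [-0.0, -0.0, -1.0]]
wrist_force: [0.3, 0.1, -0.5]
finger_gap: 1.005
grasp_force: 0.0
t: 23.18
tcp_pos: [0.4244, -0.0604, 0.0475]
orientation: [[-0.995, -0.097, 0.0], [-0.097, 0.995, 0.0], [-0.0, 0.0, -1.0]]
wrist_force: [-0.9, 2.6, 7.2]
finger_gap: 0.586
grasp_force: 45.0
t: 24.68
tcp_pos: [0.4235, -0.0605, 0.0916]
orientation: [[0.078, 0.997, -0.002], [0.997, -0.078, 0.0], [0.0, -0.002, -1.0]]
wrist_force: [-1.0, -0.5, -5.3]
finger_gap: 0.59
grasp_force: 45.0
```

```bash
python3 -m pendant '0.02 0.02 0 0 0 -7;0.04 0.04 0 0 0 -14;0.06 0.06 0 0 0 -21;0.08 0.08 0 0 0 -28;0.1 0.1 0 0 0 -35;0.12 0.115 0 0 0 -42;0.1365 0.13 0 0 0 -49;0.1365 0.13 0 0 0 -56;0.1365 0.13 0 0 0 -63;0.1365 0.13 0 0 0 -69.6;0.1365 0.13 -0.01 0 0 -69.6;0.1365 0.13 -0.018 0 0 -69.6;0.1365 0.13 -0.0225 0 0 -69.6;0.1365 0.13 -0.0225 0 0 -69.6;0.1365 0.13 -0.0225 0 0 -69.6'; python3 look.py L4 0.077 0.56 0.07
```

```text
t: 25.93
tcp_pos: [0.5603, 0.0692, 0.0689]
orientation: [[0.961, 0.277, -0.001], [0.277, -0.961, 0.0], [-0.001, -0.0, -1.0]]
wrist_force: [0.1, 0.1, -6.0]
finger_gap: 0.591
grasp_force: 45.0
tcp [0.5603 0.0692 0.0689] yaw_y -73.92 gap 0.591
wrist 14059 ((569.6326904296875, 71.66151428222656), (64.42777252197266, 71.31570434570312), 15.943693161010742) 0.07803034921279452
scene 174 ((580.7314453125, 74.50387573242188), (43.94439697265625, 73.4496078491211), 24.804059982299805) 0.07862186819379957
side 310 ((546.6248779296875, 63.40460205078125), (61.69588088989258, 68.33177947998047), 8.894354820251465) 0.0772327975398101
```

View pics/L4.png

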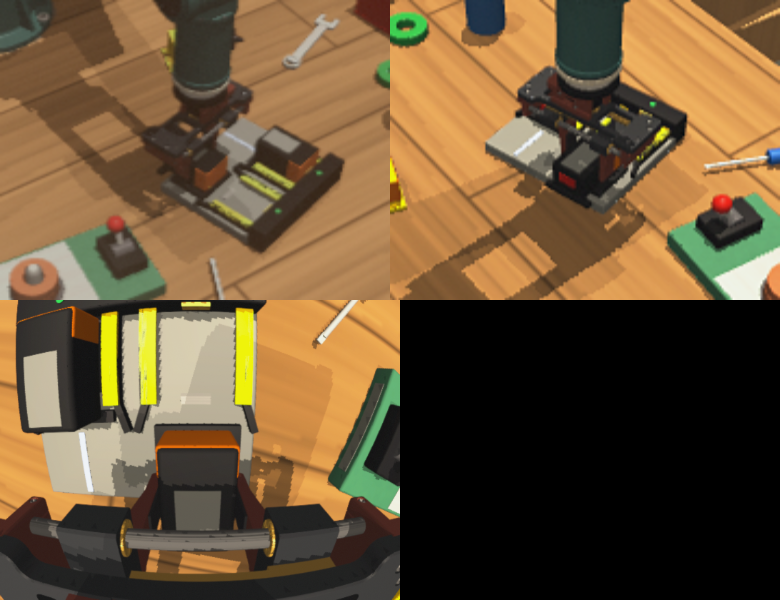

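Pack A is seated in shoe a. Pack B is centred on shoe b (foot centre about 198, lip centre about 196) with its nose to the housing. Sliding it in.

```bash
python3 -m pendant '0.0096 0.0028 -0.001 0 0 0;0.0192 0.0055 -0.001 0 0 0;0.0288 0.0083 -0.001 0 0 0;0.0385 0.011 -0.001 0 0 0;0.0481 0.0138 -0.001 0 0 0;0.0529 0.0152 -0.001 0 0 0;0.0529 0.0152 -0.001 0 0 0;0.0529 0.0152 -0.001 0 0 0'; python3 -m pendant '0.0077 0.0022 0 0 0 0;0.0154 0.0044 0 0 0 0;0.0231 0.0066 0 0 0 0;0.0288 0.0083 0 0 0 0;0.0336 0.0096 0 0 0 0;0.0365 0.0105 0 0 0 0;0.0384 0.011 0 0 0 0;0.0384 0.011 0 0 0 0;0.0384 0.011 0 0 0 0'
```

```text
t: 26.75
tcp_pos: [0.6153, 0.0848, 0.0689]
orientation: [[0.961, 0.276, 0.002], [0.276, -0.961, 0.0], [0.002, 0.0, -1.0]]
wrist_force: [0.0, 0.5, -1.8]
finger_gap: 0.591
grasp_force: 45.0
t: 27.5
tcp_pos: [0.6496, 0.0952, 0.0676]
orientation: [[0.961, 0.275, -0.005], [0.275, -0.961, -0.001], [-0.005, -0.001, -1.0]]
wrist_force: [-4.9, -2.3, -2.3]
finger_gap: 0.589
grasp_force: 45.0
```

```bash
python3 -m pendant '0.0019 0.0006 0 0 0 0;0.0038 0.0011 0 0 0 0;0.0038 0.0011 0 0 0 0;0.0038 0.0011 0 0 0 0'; python3 -m pendant '-0.0038 -0.0011 0 0 0 0;-0.0038 -0.0011 0 0 0 0;-0.0038 -0.0011 0 0 0 0'
```

```text
t: 27.83
tcp_pos: [0.65, 0.0953, 0.0679]
orientation: [[0.961, 0.276, -0.012], [0.276, -0.961, -0.002], [-0.012, -0.001, -1.0]]
wrist_force: [-13.9, -5.4, 8.0]
finger_gap: 0.589
grasp_force: 45.0
t: 28.08
tcp_pos: [0.6496, 0.0952, 0.0676]
orientation: [[0.961, 0.275, -0.005], [0.275, -0.961, -0.001], [-0.005, -0.001, -1.0]]
wrist_force: [-5.7, -2.5, -2.8]
finger_gap: 0.588
grasp_force: 45.0
```

Same stop signature. I'll release, rise, and move to the -x side of the switch knob, then check both packs and the rings before touching the switch.

```bash
python3 -m pendant '0 0 0 0 0 0;0 0 0 0 0 0;0 0 0 0 0 0;0 0 0 0 0 0;0 0 0.03 0 0 0;0 0 0.07 0 0 0;0 0 0.11 0 0 0;0 0 0.13 0 0 0' 1; python3 -m pendant '-0.014 -0.04 0 0 0 -7;-0.028 -0.08 0 0 0 -14;-0.042 -0.12 0 0 0 -21.7;-0.058 -0.16 0 0 0 -21.7;-0.058 -0.205 0 0 0 -21.7;-0.058 -0.205 0 0 0 -21.7;-0.058 -0.205 0 0 0 -21.7;-0.058 -0.205 0 0 0 -21.7;-0.058 -0.205 0 0 0 -21.7' -1 10; python3 look.py L5 0.066 0.632 0.02; python3 - <<'E'
from h import *
for n in ('L5scene','L5side'):
    f=load(n); W=cloud(f)
    for nm,c,z in (('a',(.619,.194),.076),('b',(.647,.095),.076),('ring',(.632,-.245),.066)):
        q=(np.hypot(W[...,0]-c[0],W[...,1]-c[1])<.07)&(abs(W[...,2]-z)<.006)
        bs=blobs(q)
        if bs: P=W[max(bs,key=lambda b:b.sum())]; print(nm,n,len(P),cv2.minAreaRect((P[:,:2]*1000).astype(np.float32)),np.median(P[:,2]))
sc=load('L5scene')['img'];sd=load('L5side')['img']
cv2.imwrite('pics/L5z.png',np.hstack([cv2.resize(sc[170:320,180:400],(400,273)),cv2.resize(sd[100:250,200:420],(400,273))])[:,:,::-1])
E
```

```text
t: 28.75
tcp_pos: [0.6551, 0.0959, 0.2041]
orientation: [[0.961, 0.276, 0.008], [0.276, -0.961, 0.001], [0.008, 0.002, -1.0]]
wrist_force: [0.1, -1.0, -0.4]
finger_gap: 0.998
grasp_force: 0.0
t: 29.5
tcp_pos: [0.5945, -0.1081, 0.1987]
orientation: [[0.995, -0.099, 0.0], [-0.099, -0.995, 0.001], [0.0, -0.001, -1.0]]
wrist_force: [-0.1, -0.2, 0.3]
finger_gap: 0.351
grasp_force: 0.0
tcp [ 0.5945 -0.1081  0.1987] yaw_y -95.67 gap 0.351
wrist 515 ((650.9983520507812, 68.19416809082031), (74.35810852050781, 4.4904680252075195), 13.964481353759766) 0.06621472463247553
scene 50 ((652.4712524414062, 69.17298889160156), (70.3011474609375, 8.82461166381836), 14.892680168151855) 0.06704900794710297
side 78 ((641.8484497070312, 70.2315444946289), (34.706748962402344, 83.14134216308594), 77.94361114501953) 0.06646609778914778
a L5scene 332 ((617.941162109375, 193.7812957763672), (85.42794036865234, 58.200008392333984), 16.50901222229004) 0.07720736767578609
b L5scene 357 ((649.9483032226562, 93.41011810302734), (84.21097564697266, 57.033287048339844), 14.664731979370117) 0.07700699020152772
ring L5scene 290 ((631.07080078125, -246.64190673828125), (63.793861389160156, 65.12680053710938), 84.712158203125) 0.06659398726082462
a L5side 363 ((616.1986694335938, 194.38970947265625), (88.33918762207031, 53.54664611816406), 15.02476978302002) 0.07547785847846396
b L5side 384 ((647.5361938476562, 92.13199615478516), (88.47325897216797, 54.116336822509766), 17.097978591918945) 0.07549385626293129
ring L5side 355 ((630.451171875, -245.65609741210938), (65.22988891601562, 65.48279571533203), 74.24049377441406) 0.06552180850504512
```

View pics/L5z.png

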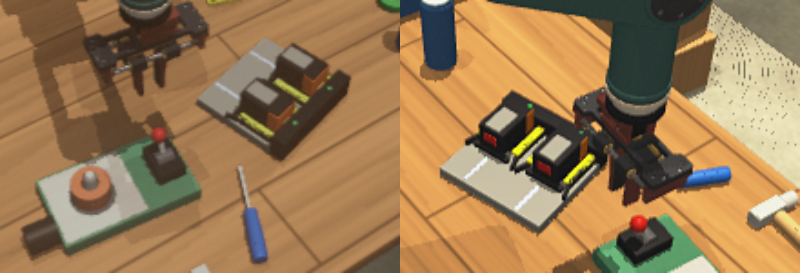

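Both packs look seated and the rings are stacked, but pack A may sit about 2 mm further back than B. I'll check the tail and nose faces in dock axes before the switch.

```bash
python3 - <<'E'
from h import *
for yaw in (15.8,16.2):
  a=np.radians(yaw); u=np.array([np.cos(a),np.sin(a)]); v=np.array([-u[1],u[0]])
  for n in ('L5scene','L5side','L5wrist'):
    f=load(n); W=cloud(f,'wrist' in n); U=W[...,:2]@u*1000; V=W[...,:2]@v*1000; Z=W[...,2]
    for nm,vc in (('a',16),('b',-88)):
        top=(abs(V-vc)<20)&(abs(Z-.076)<.004)&(U>580)&(U<720)
        tail=(abs(V-vc)<20)&(Z>.04)&(Z<.068)&(U>580)&(U<625)
        hou=(abs(V-vc)<20)&(abs(Z-.05)<.003)&(U>690)&(U<760)
        print(yaw,n,nm,'top U',np.percentile(U[top],[1,99]).round(1) if top.sum()>20 else 0,'Vmid',np.percentile(V[top],[2,98]).mean().round(1) if top.sum()>20 else 0,'tail',(np.median(U[tail]).round(1),tail.sum()) if tail.sum()>9 else 0,'housing',np.percentile(U[hou],[2,50,98]).round(1) if hou.sum()>20 else 0)
E
```

```text
15.8 L5scene a top U [606.5 689. ] Vmid 16.0 tail 0 housing [694.7 709.4 724. ]
15.8 L5scene b top U [609.6 690.7] Vmid -88.3 tail 0 housing [690.8 709.2 723.9]
15.8 L5side a top U [603.7 686.4] Vmid 15.7 tail (np.float64(604.7), np.int64(71)) housing [700.4 716.1 723.7]
15.8 L5side b top U [606.2 688.2] Vmid -88.4 tail (np.float64(607.5), np.int64(78)) housing [703.2 714.8 721.1]
15.8 L5wrist a top U [606.  686.1] Vmid 15.4 tail (np.float64(611.7), np.int64(140)) housing [695. 706. 723.]
15.8 L5wrist b top U [608.7 690.4] Vmid -88.2 tail (np.float64(606.9), np.int64(36)) housing [696.5 710.2 723.6]
16.2 L5scene a top U [606.4 689.1] Vmid 15.8 tail 0 housing [694.9 710.4 724.2]
16.2 L5scene b top U [609.4 690.1] Vmid -88.4 tail 0 housing [692.5 708.8 723.3]
16.2 L5side a top U [603.8 686.5] Vmid 16.1 tail (np.float64(604.8), np.int64(68)) housing [705.5 716.6 723.1]
16.2 L5side b top U [605.7 687.8] Vmid -88.1 tail (np.float64(606.7), np.int64(76)) housing [708.1 715.6 720.6]
16.2 L5wrist a top U [606.1 683.6] Vmid 15.5 tail (np.float64(604.2), np.int64(22)) housing [694.9 705.7 722.8]
16.2 L5wrist b top U [608.  689.8] Vmid -88.1 tail (np.float64(606.2), np.int64(32)) housing [697.1 710.  722.9]
```

Pack A reads 2–3 mm short of pack B, which is inside tolerance but thin. I'll nudge both tails with closed fingers so each is firmly home.

```bash
python3 -m pendant '-0.0435 0.284 0 0 0 7;-0.0435 0.284 0 0 0 14;-0.0435 0.284 0 0 0 21.7;-0.0435 0.284 0 0 0 21.7;-0.0435 0.284 0 0 0 21.7;-0.0435 0.284 0 0 0 21.7;-0.0435 0.284 0 0 0 21.7;-0.0435 0.284 0 0 0 21.7;-0.0435 0.284 -0.04 0 0 21.7;-0.0435 0.284 -0.08 0 0 21.7;-0.0435 0.284 -0.11 0 0 21.7;-0.0435 0.284 -0.125 0 0 21.7;-0.0435 0.284 -0.125 0 0 21.7;-0.0435 0.284 -0.125 0 0 21.7' -1 10; python3 -m pendant '0.0058 0.0017 0 0 0 0;0.0115 0.0033 0 0 0 0;0.0154 0.0044 0 0 0 0;0.0173 0.005 0 0 0 0;0.0192 0.0055 0 0 0 0;0.0202 0.0058 0 0 0 0;0.0202 0.0058 0 0 0 0'
```

```text
t: 30.82
tcp_pos: [0.55, 0.1749, 0.073]
orientation: [[0.961, 0.276, -0.002], [0.276, -0.961, -0.0], [-0.002, -0.0, -1.0]]
wrist_force: [-0.3, 0.4, -0.2]
finger_gap: 0.007
grasp_force: 0.0
t: 31.4
tcp_pos: [0.5693, 0.1799, 0.0737]
orientation: [[0.961, 0.275, -0.003], [0.275, -0.961, -0.001], [-0.003, -0.0, -1.0]]
wrist_force: [-3.3, -1.0, 2.7]
finger_gap: 0.01
grasp_force: 2.4
```

```bash
python3 -m pendant '0.001 0.0003 0 0 0 0;0.0019 0.0006 0 0 0 0;0.0029 0.0008 0 0 0 0;0.0038 0.0011 0 0 0 0;0.0038 0.0011 0 0 0 0;0.0038 0.0011 0 0 0 0'
```

```text
t: 31.9
tcp_pos: [0.5693, 0.1801, 0.0732]
orientation: [[0.961, 0.276, -0.01], [0.276, -0.961, -0.002], [-0.01, -0.0, -1.0]]
wrist_force: [-12.5, -4.3, 8.1]
finger_gap: 0.004
grasp_force: 6.4
```

```bash
python3 -m pendant '-0.012 -0.0035 0 0 0 0;-0.024 -0.007 0 0 0 0;-0.014 -0.04 0 0 0 0;-0.004 -0.075 0 0 0 0;0.0047 -0.107 0 0 0 0;0.0047 -0.107 0 0 0 0;0.0105 -0.1053 0 0 0 0;0.0163 -0.1037 0 0 0 0;0.021 -0.1022 0 0 0 0;0.0235 -0.1015 0 0 0 0;0.0255 -0.101 0 0 0 0;0.0255 -0.101 0 0 0 0'; python3 -m pendant '0.001 0.0003 0 0 0 0;0.0019 0.0006 0 0 0 0;0.0029 0.0008 0 0 0 0;0.0029 0.0008 0 0 0 0;0.0029 0.0008 0 0 0 0'
```

```text
t: 32.9
tcp_pos: [0.5973, 0.0812, 0.0731]
orientation: [[0.961, 0.278, -0.006], [0.278, -0.961, -0.001], [-0.006, -0.001, -1.0]]
wrist_force: [-6.3, -2.7, 4.9]
finger_gap: 0.007
grasp_force: 3.5
t: 33.32
tcp_pos: [0.5973, 0.0814, 0.0728]
orientation: [[0.961, 0.278, -0.011], [0.278, -0.961, -0.002], [-0.011, -0.001, -1.0]]
wrist_force: [-12.4, -5.2, 8.9]
finger_gap: 0.009
grasp_force: 6.7
```

Both tails stop at the same dock x (596.9 and 596.6 mm) under about 13 N, so both packs are home. Now the switch.

```bash
python3 -m pendant '-0.012 -0.0035 0 0 0 0;-0.024 -0.007 0 0 0 0;-0.024 -0.007 0.04 0 0 0;-0.024 -0.007 0.08 0 0 0;-0.024 -0.007 0.1 0 0 0;-0.01 -0.04 0.1 0 0 -7;-0.01 -0.08 0.1 0 0 -14;-0.01 -0.12 0.1 0 0 -21.7;-0.01 -0.16 0.1 0 0 -21.7;-0.01 -0.1925 0.1 0 0 -21.7;-0.01 -0.1925 0.1 0 0 -21.7;-0.01 -0.1925 0.07 0 0 -21.7;-0.01 -0.1925 0.04 0 0 -21.7;-0.01 -0.1925 0.028 0 0 -21.7;-0.01 -0.1925 0.028 0 0 -21.7;-0.01 -0.1925 0.028 0 0 -21.7'; python3 look.py L6 0.094 0.63 -0.114
```

```text
t: 34.65
tcp_pos: [0.5929, -0.11, 0.1013]
orientation: [[0.995, -0.098, -0.001], [-0.098, -0.995, 0.001], [-0.002, -0.001, -1.0]]
wrist_force: [-0.2, -1.0, 0.4]
finger_gap: 0.009
grasp_force: 0.0
tcp [ 0.5929 -0.11    0.1013] yaw_y -95.64 gap 0.009
wrist 439 ((631.4779052734375, -113.5581283569336), (20.304197311401367, 25.534013748168945), 4.868014812469482) 0.0978809591123589
side 33 ((587.7298583984375, -116.41423797607422), (14.766352653503418, 27.218984603881836), 43.18344497680664) 0.0926777074238194
```

View pics/L6.png

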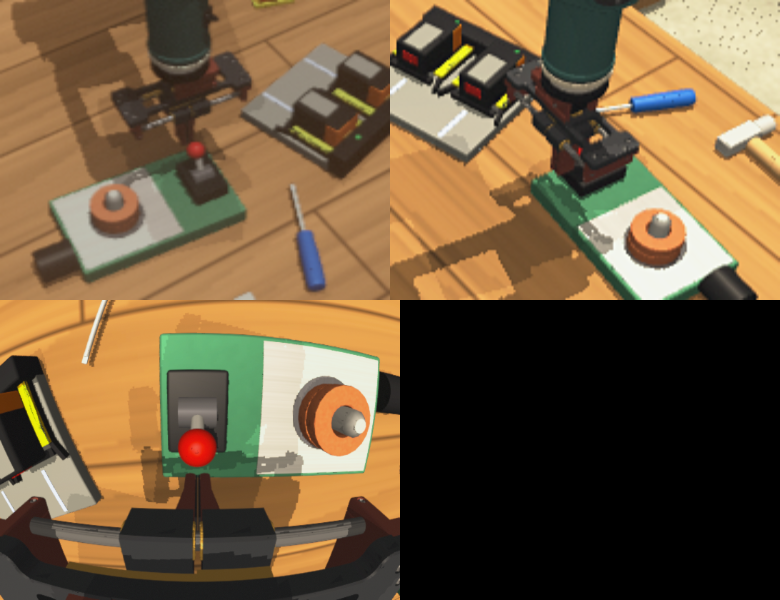

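The closed fingers (wrist ~(197,480)) line up behind the knob at (197,448). Pushing it over along the sander's +x.

```bash
python3 -m pendant '0.008 -0.0008 0 0 0 0;0.014 -0.0014 0 0 0 0;0.02 -0.002 0 0 0 0;0.026 -0.0025 0 0 0 0;0.032 -0.003 0 0 0 0;0.038 -0.0037 0 0 0 0;0.044 -0.0043 0 0 0 0;0.05 -0.005 0 0 0 0;0.054 -0.0053 0 0 0 0;0.058 -0.0057 0 0 0 0;0.058 -0.0057 0 0 0 0;0.058 -0.0057 0 0 0 0'
```

```text
t: 35.8
tcp_pos: [0.6447, -0.1159, 0.1005]
orientation: [[0.995, -0.099, -0.014], [-0.099, -0.995, 0.002], [-0.014, -0.001, -1.0]]
wrist_force: [-17.0, 1.9, 10.9]
finger_gap: 0.004
grasp_force: 8.7
```

The knob hit its hard stop (17 N). Backing off, rising, and checking everything.

```bash
python3 -m pendant '-0.02 0.002 0 0 0 0;-0.045 0.0045 0 0 0 0;-0.06 0.006 0 0 0 0;-0.06 0.006 0.04 0 0 0;-0.06 0.006 0.08 0 0 0;-0.1 0.006 0.12 0 0 0;-0.14 0.006 0.15 0 0 0;-0.17 0.006 0.15 0 0 0;-0.17 0.006 0.15 0 0 0;-0.17 0.006 0.15 0 0 0;-0.17 0.006 0.15 0 0 0'; python3 look.py L7 0.092 0.65 -0.08; python3 - <<'E'
from h import *
from scipy.optimize import least_squares
for n in ('L7scene','L7side'):
    f=load(n); W=cloud(f); H=hsv(f).astype(int)
    m=((H[...,0]<6)|(H[...,0]>174))&(H[...,1]>150)&(W[...,2]>.075)&(np.hypot(W[...,0]-.65,W[...,1]+.117)<.05); P=W[m]
    if len(P)>10: print('knob',n,len(P),least_squares(lambda q:np.linalg.norm(P-q,axis=1)-.013,P.mean(0)+[0,0,-.01],loss='soft_l1',f_scale=.001).x.round(4))
    for nm,c,z in (('a',(.619,.194),.076),('b',(.647,.095),.076),('ring',(.632,-.245),.066)):
        q=(np.hypot(W[...,0]-c[0],W[...,1]-c[1])<.07)&(abs(W[...,2]-z)<.006); bs=blobs(q)
        if bs: P=W[max(bs,key=lambda b:b.sum())]; print(nm,n,np.round(cv2.minAreaRect((P[:,:2]*1000).astype(np.float32))[0],1),np.median(P[:,2]).round(4))
sc=load('L7scene')['img'];sd=load('L7side')['img']
cv2.imwrite('pics/L7z.png',np.hstack([cv2.resize(sc,(400,300)),cv2.resize(sd,(400,300))])[:,:,::-1])
E
```

```text
t: 36.72
tcp_pos: [0.4822, -0.1114, 0.2521]
orientation: [[0.995, -0.1, 0.003], [-0.1, -0.995, -0.001], [0.003, 0.0, -1.0]]
wrist_force: [0.5, -0.7, 0.2]
finger_gap: 0.005
grasp_force: 0.0
tcp [ 0.4822 -0.1114  0.2521] yaw_y -95.75 gap 0.005
wrist 116 ((660.5485229492188, -116.9771499633789), (24.567842483520508, 12.857580184936523), 82.88033294677734) 0.095290753738641
side 30 ((661.4738159179688, -122.62530517578125), (13.2803955078125, 24.946819305419922), 38.01814270019531) 0.09265425372138078
knob L7scene 49 [ 0.668  -0.119   0.0927]
a L7scene [620.8 193.6] 0.0771
b L7scene [649.9  92.9] 0.0769
ring L7scene [ 632.4 -246.8] 0.0669
knob L7side 64 [ 0.6684 -0.1181  0.0922]
a L7side [618.  196.8] 0.0759
ring L7side [ 629.  -246.3] 0.0653
```

View pics/L7z.png

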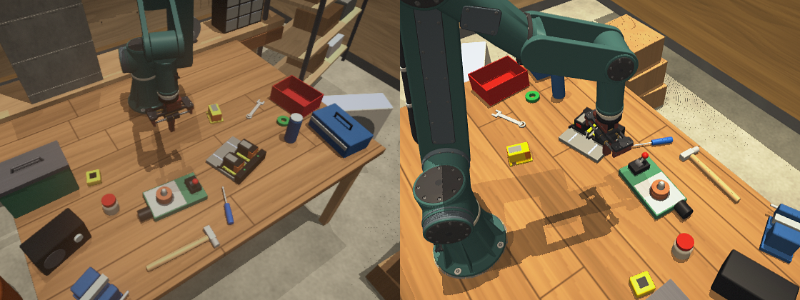

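The switch has gone over, but I compute about 0.91 rad, and fully over would be 1.0. I'll fit the wrist-camera view as a cross-check before handing in.

```bash
python3 - <<'E'
from h import *
from scipy.optimize import least_squares
for n in ('scene0','L5scene','L7scene','side0','L5side','L7side','L5wrist','L6wrist','L7wrist'):
    f=load(n); W=cloud(f,'wrist' in n); H=hsv(f).astype(int)
    m=((H[...,0]<6)|(H[...,0]>174))&(H[...,1]>130)&(W[...,2]>.07)&(W[...,2]<.115)&(np.hypot(W[...,0]-.65,W[...,1]+.117)<.055); P=W[m]
    if len(P)<10: continue
    c=P.mean(0)
    s=least_squares(lambda q:np.linalg.norm(P-q[:3],axis=1)-q[3],[*(c-[0,0,.008]),.013],loss='soft_l1',f_scale=.001,bounds=([-1,-1,0,.0125],[1,1,1,.0135])); 
    print(n,len(P),s.x.round(4),'zmax',np.percentile(P[:,2],98).round(4),'lean if hinge .052:',np.degrees(np.arccos(min(1,(s.x[2]-.052)/.045))).round(1))
E
```

```text
scene0 43 [ 0.6293 -0.1144  0.0956  0.0125] zmax 0.1104 lean if hinge .052: 14.4
L5scene 47 [ 0.628  -0.1172  0.0958  0.0125] zmax 0.1106 lean if hinge .052: 13.4
L7scene 49 [ 0.6682 -0.1192  0.0933  0.0125] zmax 0.1074 lean if hinge .052: 23.4
side0 70 [ 0.6287 -0.1138  0.094   0.0125] zmax 0.1084 lean if hinge .052: 20.9
L5side 68 [ 0.6285 -0.1145  0.094   0.0125] zmax 0.1078 lean if hinge .052: 21.1
L7side 64 [ 0.668  -0.1184  0.0927  0.0125] zmax 0.1065 lean if hinge .052: 25.2
L5wrist 859 [ 0.6285 -0.1138  0.0943  0.0129] zmax 0.1074 lean if hinge .052: 20.1
L6wrist 2698 [ 0.6272 -0.1136  0.0938  0.0135] zmax 0.1122 lean if hinge .052: 21.8
L7wrist 325 [ 0.6673 -0.1177  0.0923  0.0127] zmax 0.1046 lean if hinge .052: 26.4
```

The knob's height dropped 1.5–2 mm from start to end, so it now leans further over than it did at off. With the 17 N hard stop, that means it is fully over. Handing in.

```bash
python3 -c "
from station import bot; print(bot.sign_off())"
```

```text
the job is handed in; nothing more can be done
None
```

I handed the job in with both visible abrasive rings stacked flat on the spindle (no third ring seen), both battery packs pushed home against the end stops and the switch thrown to its hard stop; the catches popping up and the exact switch angle were inferred from the push tests and camera fits, and no verdict came back.

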